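Move a carved disc on its hanger to the drying rail

TASK

Move the hanger with the carved round disc from the first rail to the second: slide it along its own rail up against the end stop that faces the second rail, lift it straight up and over the stop, hang it down in the loading gap of the second rail, then slide it along until it bears on the adjusting screw of the clamped collar and press it lightly there for a moment. Let go and leave it hanging there; handle it gently, do not shift the collar, and leave the other two hangers alone.

Things in the scene. Friction and masses are not known exactly. Their poses are not given: they have to be found in the camera images.
- hanger: The hanger to move: steel C-shaped saddle 44 mm long (y) and 37 mm wide (x) riding on a rail, wooden grip tab on top, carved round wooden disc 48 mm across hung on its +x side, reaching 60 mm below the origin. 0.18 to 0.31 kg. Origin: middle of the bridge's underside, the face that rests on the rail top. z up, y along the rail. Flat ends at y = +-22 mm.
- tab (a point): Grip point on the hanger's upright wooden tab, 33 mm above the hanger's origin. The tab is 12 mm thick (x: grip it across this), 30 mm long (y) and stands from 8 to 52 mm above the hanger's origin; the bridge below it is 8 mm thick.
- lips (a point): Point between the hanger's lips, 10 mm below its origin, at their upper faces. Under the bridge two cheeks, 29 mm apart inside, go 14 mm down and end in two inward lips, 4 mm thick, 14 mm apart.
- rail_a: First rail, on the robot's right, carrying the hanger at the start: aluminium T-section bar 260 mm long (y) on posts and a wooden base. Origin: on the table under its middle; z up, +y towards the second rail. Top at z = 160 mm. Web 8 mm thick, 40 mm high. From y = -122 to 60 mm a head 24 mm wide, 6 mm thick, flush with the top (17 mm wide from 60 to 68 mm).
- gap_a (a point): Middle, at rail top height, of the first rail's loading gap: y = 68 to 122 mm of rail_a, bare 8 mm web with the same top height. Only here can a hanger be lifted off; elsewhere its lips are captive under the head, with 4 mm play in height and 2.5 mm to each side.
- stop_a (a point): Face of the end stop, at rail top height, at y = 122 mm of rail_a: a lug 8 mm wide and 8 mm long that stands 14 mm above the rail top. A hanger against it has its origin at y = 100 mm. Each end of both rails has such a lug (|y| = 122 to 130 mm).
- rail_b: Second rail, on the robot's left, not exactly in line with the first: the same bar mirrored. Origin: on the table under its middle; z up, +y away from the first rail. Top at z = 160 mm. End stop lugs at |y| = 122 to 130 mm; head 17 mm wide from y = -68 to -60 mm, 24 mm wide from -60 to 122 mm.
- gap_b (a point): Middle, at rail top height, of the second rail's loading gap: y = -122 to -68 mm of rail_b, bare 8 mm web. A hanger (44 mm long) is lowered onto the rail here and then slid towards +y, its lips passing under the head.
- collar: Dark steel collar clamped on rail_b: 34 mm wide (x), 16 mm long (y), 18 mm above the rail top. Origin: middle, at rail top height; axes as the rail's. A brass screw head, 13 mm across, sticks out of its -y face by 3 to 21 mm, set differently each time, not measured: feel for it. A hanger touching the screw has its origin 33 to 51 mm before the collar's. The collar slips if pushed with over 6.5 N.
- spare_a: Another hanger of the same make with a square panel, on the first rail behind the one to move. Origin and axes as for the hanger.
- spare_b: Another hanger of the same make with a spoon blank, on the second rail beyond the collar. Origin and axes as for the hanger.

How it is judged:
By the outcome, as a careful person would: the job done as asked, in the order asked, and still so for the second after the job is handed in, with the robot touching nothing.
It also fails if it takes over 72 s, if anything falls off the work surface, if the arm or the gripper's body presses on something with over 40 N, if the wrist force passes 120 N, or if a joint passes its speed limit or range.

ROBOT

A 7-joint arm with a two-finger parallel gripper is mounted at the origin on the work surface. World frame = base frame: x ahead of the robot, y to its left, z up, the work surface at z = 0. Lengths are in m, angles in rad, forces in N, time in s.
With the tool pointing down it reaches from about 0.4 to 0.85 m from the base axis. Payload 10.4 kg.
Tool frame: the origin (TCP) lies on the centre line of the jaws, within the pads' length; the fingertips stand 11 mm ahead of it and the grasp point (between the pads) lies 8 mm behind it (tip_reach is the distance from the TCP to the fingertips, in m); z points along the fingers, y is the line along which they close (so a half turn about z gives the same grasp; the last joint's range is limited). The gripper opens to 85 mm and grips with 20 to 120 N. Pads are 22 mm wide; open, the fingers measure 114 mm over their backs; the gripper's body (76 mm by 85 mm) begins 54 mm behind the grasp point. The pads swing forward as they close: fully open they stand 13 mm farther back than shut.
Start: joints at [1.218, 0.332, -0.065, 1.46, 0.022, 1.35, -0.088], TCP at [0.202, -0.591, 0.208] pointing down, gripper open.
Joint ranges: [-2.6, 2.6], [-0.5, 2.12], [-1.47, 1.34], [0.16, 2.42], [-1.27, 4.41], [0.06, 2.06], [-2.6, 2.6]. Speed limits (rad/s): [2.22, 2.22, 2.79, 2.79, 3.14, 3.14, 3.14].

INTERFACE

Orientations are given as a unit quaternion [x, y, z, w].
In Python, from workcell import get_obs, camera, hand_in, tip_reach gives the robot as it stands. The module is installed in compiled form; this text tells all that it offers.
- The arm moves only by the tool move_arm, never from a script. Its argument "plan" is a list of rows, each an object with "delta_pos": the shift along the tool's x, y, z in parts of the range, where 1.0 means 0.75 m, a list of three; "turn": the turn, a rotation vector about the tool's x, y, z in fractions of the full range, 1 being pi rad, a list of three; "fingers": the closure, from 0 (fully open) to 1 (shut). A call has 1 to 12 rows; each row is the pose to reach, as a shift and turn from the pose commanded when the call began, along the tool's axes at that moment; what a row does not reach only later rows make up. A row lasts 1/8 s, in which the tool goes at most 62.5 mm and 10.7 degrees, less where a joint would pass 70% of its speed; a pose out of reach is approached as far as the arm can. Shift and turn numbers lie between -1 and 1, and a call with a number outside is refused. A call with a gripper value outside its range is refused whole. The fingers move at their own pace and stop on an object; "force" is the grip in N (left out, the last holds). Time passes only in rows, so rows that repeat a pose let the fingers close. It gives the time, the measured TCP pose, the force, the opening and the grip force at its end, in the units of the state.
- get_obs(): the state, without advancing time (a new reading comes with each control period).
- camera(name): name is "side" or "top" or "wrist"; returns a dict with "color" (480x640x3 uint8, red, green, blue), "range_z" (480x640 float32, m along the optical axis (not along the pixel's ray), 0 where there is no reading), "fx", "fy", "cx", "cy" (pixels), "k1" (the pictures are not rectified: a ray, as slopes to the right and down, at radius r is drawn at 1 + k1 r^2 times it, then the intrinsics apply), "R" (3x3) and "t" (3): a world point X has camera coordinates R X + t; the wrist camera has in their place "tool_from_camera" (4x4, takes a point from camera to tool coordinates, whose origin is the TCP and whose axes are the flange's). Camera axes: x right, y down, z forward; pixel columns grow to the right and rows downward; lengths in m; the calibration is good to about 2 mm. A picture is of the moment at which its call begins: read the wrist's pose just before it.
- hand_in(): hands the job in; it is judged then, once.
The state is a dict: "clock": time; "joint_pos": joint angles; "joint_velocities": joint speeds; "tau": joint torques, N m; "position": TCP position; "ee_rot": TCP orientation; "ft_force": force on the tool from outside, world axes, zero at the start; "torque": the same for the moment, N m; "grip_width": opening from 0.0 (shut) to 1.0 (fully open); "grasp_force": force on a finger pad.
Only numpy, scipy, OpenCV 4.12 (cv2) and the standard library are available. Lean on these libraries where they do the work, as an engineer would, in place of code of your own. Each camera call takes 0.05 s, during which the arm holds its last target. There are 200 camera calls.

## Working session

There is one attempt and no reset: what is moved stays moved. The work goes in short steps, Python scripts to look and compute and a tool call to move; the robot and the scene stay as the last step left them, time stands still between calls to the robot, and variables do not carry over. Pictures are saved under pics/ and viewed, at most 10 in all, crops included, and the job is handed in when it is done.

Besides the shell and the picture viewer there is one more tool, called after ">>>" as name([rows], argument=value, ...), one row to a line, values as JSON. move_arm: Moves the arm, as the interface text tells. Its arguments: {"type":"object","properties":{"plan":{"type":"array","items":{"type":"object","properties":{"delta_pos":{"type":"array","items":{"type":"number"}},"turn":{"type":"array","items":{"type":"number"}},"fingers":{"type":"number"}}}},"force":{"type":"number"}},"required":["plan"]}

```bash
mkdir -p pics
cat > h.py <<'E'
import numpy as np, cv2
from workcell import get_obs, camera, hand_in, tip_reach
from scipy.spatial.transform import Rotation as Ro
def cam(name):
    o=get_obs(); c=camera(name)
    if name=='wrist':
        T=np.eye(4);T[:3,:3]=Ro.from_quat(o['ee_rot']).as_matrix();T[:3,3]=o['position']
        M=T@np.array(c['tool_from_camera'])
    else:
        M=np.eye(4);R=np.array(c['R']);M[:3,:3]=R.T;M[:3,3]=-R.T@np.array(c['t'])
    c['M']=M;return c
def slopes(c,uv):
    K=np.array([[c['fx'],0,c['cx']],[0,c['fy'],c['cy']],[0,0,1.]])
    return cv2.undistortPoints(np.array(uv,float).reshape(-1,1,2),K,np.array([c['k1'],0,0,0,0.])).reshape(-1,2)
def plane(c,uv,z):
    s=slopes(c,uv);d=np.c_[s,np.ones(len(s))]@c['M'][:3,:3].T;o=c['M'][:3,3]
    return o+d*((z-o[2])/d[:,2])[:,None]
def cloud(c):
    v,u=np.mgrid[0:480,0:640];uv=np.c_[u.ravel(),v.ravel()]
    s=slopes(c,uv);z=c['range_z'].ravel()
    P=(np.c_[s,np.ones(len(s))]*z[:,None])@c['M'][:3,:3].T+c['M'][:3,3]
    P[z==0]=np.nan
    return P.reshape(480,640,3)
def save(c,n): cv2.imwrite('pics/'+n,c['color'][:,:,::-1])
E
python3 - <<'E'
from h import *
o=get_obs();print({k:np.round(v,3) for k,v in o.items()},tip_reach)
for n in('top','side'):
    c=cam(n);save(c,n+'0.png');print(n,np.round(c['M'],3),c['fx'],c['k1']);np.savez(n+'0.npz',P=cloud(c),col=c['color'])
E
```

```text
{'clock': np.float64(0.0), 'joint_pos': array([ 1.218,  0.333, -0.065,  1.461,  0.022,  1.35 , -0.088]), 'joint_velocities': array([-0.001,  0.001,  0.   , -0.   ,  0.001,  0.001,  0.002]), 'tau': array([-0.0000e+00, -6.2545e+01,  4.9000e-02, -3.9159e+01,  1.6000e-02,
        1.0000e-02, -0.0000e+00]), 'position': array([ 0.202, -0.591,  0.207]), 'ee_rot': array([ 0.986,  0.164, -0.   , -0.001]), 'ft_force': array([-0.855, -0.165, -0.757]), 'torque': array([-0.067,  0.062,  0.04 ]), 'grasp_force': np.float64(0.0), 'grip_width': np.float64(1.003)} 0.011
top [[-0.023 -0.992  0.126  0.406]
 [-0.999  0.026  0.02  -0.003]
 [-0.023 -0.126 -0.992  0.975]
 [ 0.     0.     0.     1.   ]] 473.73546724568206 -0.10052720175146539
side [[ 0.999 -0.032  0.039  0.492]
 [-0.05  -0.551  0.833 -0.627]
 [-0.006 -0.834 -0.552  0.567]
 [ 0.     0.     0.     1.   ]] 457.23460050714834 -0.09032692765706683
```

View pics/top0.png

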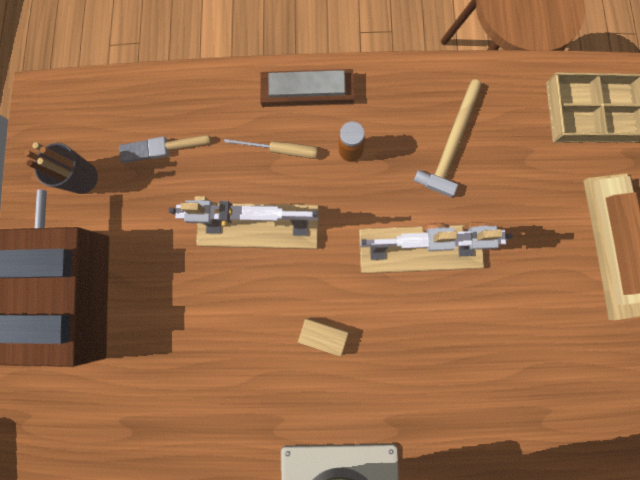

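View pics/side0.png

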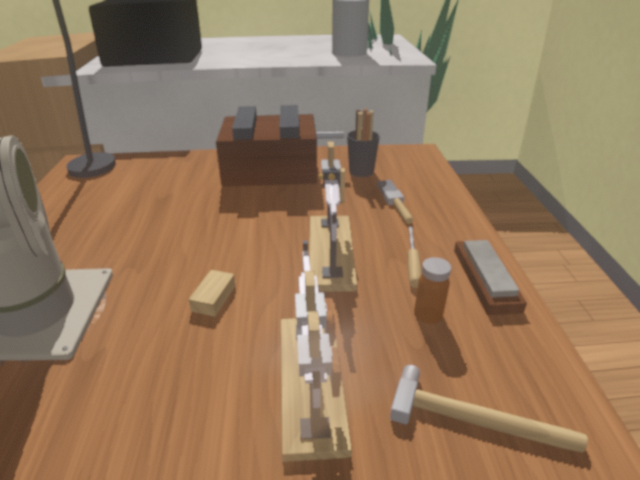

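Top view: rail_a at columns 360–505, row ~240, with two hangers (~440 and ~488). Rail_b is at columns 172–318, row ~213, with the collar at ~224 and spare_b at ~205. The side view shows the same line, with rail_a nearest.

Run:
```python
from h import *
im=cv2.imread('pics/top0.png')
a=cv2.resize(im[190:265,165:325],None,fx=5,fy=5,interpolation=cv2.INTER_CUBIC)[:300]
b=cv2.resize(im[215:275,355:515],None,fx=5,fy=5,interpolation=cv2.INTER_CUBIC)[:300]
cv2.imwrite('pics/crop0.png',np.vstack([a,b]))
d=np.load('top0.npz');P=d['P']
print('noise table z',np.nanmedian(P[360:400,150:250,2]),np.nanstd(P[360:400,150:250,2]))
for n,(u0,u1,v0,v1) in dict(A=(355,515,215,275),B=(165,325,190,250)).items():
    Q=P[v0:v1,u0:u1].reshape(-1,3)
    r=Q[(abs(Q[:,2]-.16)<.006)]
    f=cv2.fitLine(r[:,:2].astype(np.float32),cv2.DIST_HUBER,0,.01,.01).ravel();print(n,'line',f,'yaw',np.arctan2(-f[0],f[1]),len(r),'z',np.median(r[:,2]),'y',r[:,1].min(),r[:,1].max())
    t=Q[Q[:,2]>.20];
    for y in np.arange(t[:,1].min(),t[:,1].max(),.01):
        k=t[(t[:,1]>=y)&(t[:,1]<y+.01)]
        if len(k):print('hi',np.round([y,k[:,0].mean(),k[:,2].max(),len(k)],4))
```

```text
noise table z -0.00017861515169820263 0.001754086172103124
A line [ 0.00339217 -0.9999942   0.503587   -0.17357801] yaw -3.1382005 1050 z 0.15976413658888905 y -0.3076675422569223 -0.049422004806334366
hi [-0.2755  0.5055  0.2147 47.    ]
hi [-0.2655  0.5053  0.2147 50.    ]
hi [-0.2555  0.505   0.215  61.    ]
hi [-0.2455  0.5056  0.209   1.    ]
hi [-0.2055  0.5038  0.214  26.    ]
hi [-0.1955  0.5043  0.2146 50.    ]
hi [-0.1855  0.5045  0.2152 49.    ]
hi [-0.1755  0.5039  0.2142 35.    ]
B line [0.05192074 0.9986512  0.56036854 0.15476587] yaw -0.051944096 1209 z 0.15967889126711132 y 0.02735819172605649 0.2877538358866699
hi [ 0.2228  0.564   0.2146 56.    ]
hi [ 0.2328  0.5644  0.215  45.    ]
hi [ 0.2428  0.5645  0.2138 50.    ]
hi [0.2528 0.5651 0.2127 6.    ]
```

View pics/crop0.png

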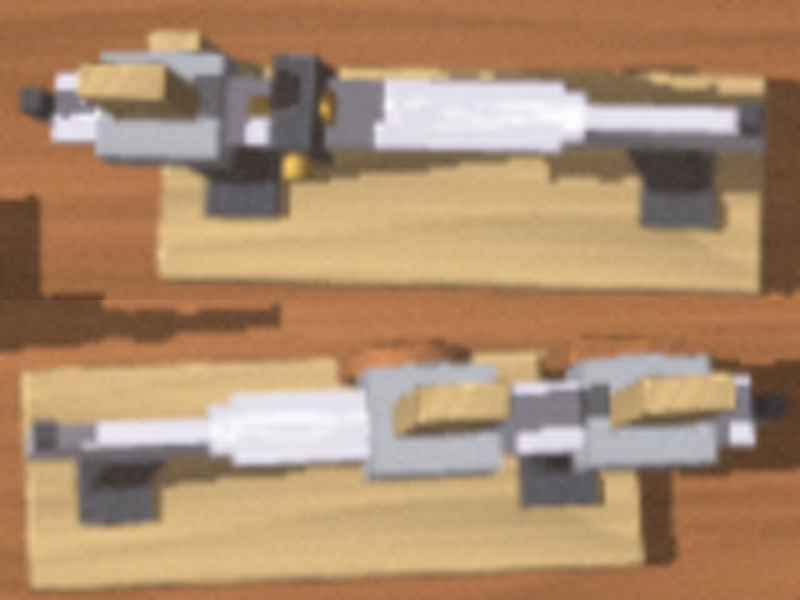

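The upper strip (rail_b) shows a lug at the right end, the 8 mm web, the head starting at ~(585,115), then the screw (325,110), collar (300,110) and spare_b. The lower strip (rail_a) shows the lug on the left at (40,437), the target hanger at (435,420) and spare_a at (650,410).

Next I'll go above the target with the wrist camera.

The manual's scale: shifts go in shares of 0.75 m and turns go in shares of pi rad. Converting my numbers, 0.428 m / 0.75 = 0.5707, -0.15 m / 0.75 = -0.2, -1.24 rad / 3.1416 = -0.3947.

>>> move_arm([
  {"delta_pos": [0, 0, -0.16], "turn": [0, 0, 0], "fingers": 0},
  {"delta_pos": [0, 0, -0.2], "turn": [0, 0, 0], "fingers": 0},
  {"delta_pos": [0.5707, -0.4267, -0.2], "turn": [0, 0, -0.3947], "fingers": 0},
  {"delta_pos": [0.5707, -0.4267, -0.2], "turn": [0, 0, -0.3947], "fingers": 0},
  {"delta_pos": [0.5707, -0.4267, -0.2], "turn": [0, 0, -0.3947], "fingers": 0},
  {"delta_pos": [0.5707, -0.4267, -0.2], "turn": [0, 0, -0.3947], "fingers": 0},
  {"delta_pos": [0.5707, -0.4267, -0.2], "turn": [0, 0, -0.3947], "fingers": 0},
  {"delta_pos": [0.5707, -0.4267, -0.2], "turn": [0, 0, -0.3947], "fingers": 0},
  {"delta_pos": [0.5707, -0.4267, -0.2], "turn": [0, 0, -0.3947], "fingers": 0},
  {"delta_pos": [0.5707, -0.4267, -0.2], "turn": [0, 0, -0.3947], "fingers": 0},
  {"delta_pos": [0.5707, -0.4267, -0.2], "turn": [0, 0, -0.3947], "fingers": 0},
  {"delta_pos": [0.5707, -0.4267, -0.2], "turn": [0, 0, -0.3947], "fingers": 0},
])

```text
clock: 1.6
position: [0.5048, -0.1469, 0.3573]
ee_rot: [0.706, 0.709, 0.0, -0.0]
ft_force: [-0.1, -0.7, 1.3]
grip_width: 1.003
grasp_force: 0.0
```

Run:
```python
from h import *
o=get_obs();print({k:np.round(v,4) for k,v in o.items() if k in('clock','position','ee_rot','joint_pos','ft_force')})
c=cam('wrist');save(c,'w1.png');np.savez('w1.npz',P=cloud(c),col=c['color']);print(np.round(c['tool_from_camera'],3),np.round(c['M'],3),c['fx'],c['k1'])
```

```text
{'clock': np.float64(1.6), 'joint_pos': array([ 0.7098,  0.1138, -0.5637,  1.4301,  0.0597,  1.6153,  0.1561]), 'position': array([ 0.5048, -0.1469,  0.3573]), 'ee_rot': array([ 7.056e-01,  7.087e-01,  4.000e-04, -4.000e-04]), 'ft_force': array([-0.0622, -0.6505,  1.2739])}
[[ 0.001 -0.95  -0.312  0.08 ]
 [ 1.     0.001  0.     0.   ]
 [ 0.    -0.312  0.95  -0.167]
 [ 0.     0.     0.     1.   ]] [[ 1.     0.005  0.001  0.504]
 [ 0.005 -0.951 -0.311 -0.067]
 [-0.     0.311 -0.951  0.524]
 [ 0.     0.     0.     1.   ]] 332.161235897841 -0.05310050504160842
```

View pics/w1.png

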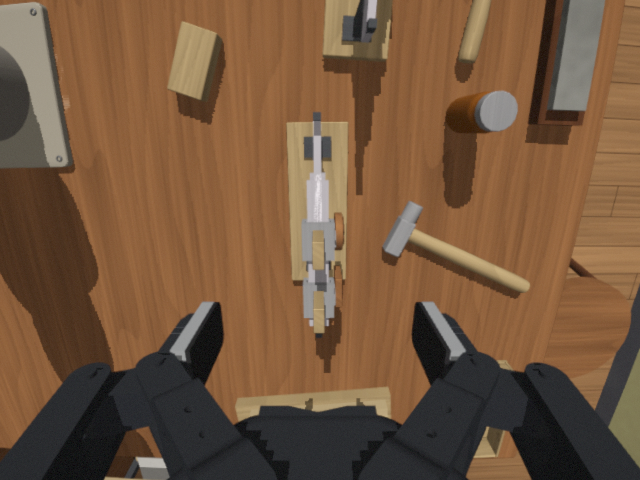

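Wrist view: the rail_a lug is at (317,118) and the bare web spans rows 135–175. The target bridge is at rows 222–262 with its tab at (318,245) and its disc on the right at (338,230). The spare is at rows 280–320.

Run:
```python
from h import *
im=cv2.imread('pics/w1.png');hsv=cv2.cvtColor(im,cv2.COLOR_BGR2HSV)
c=cam('wrist')
m=(hsv[...,1]<60)&(hsv[...,2]>110)
for r in range(110,262,6):
    u=np.where(m[r,295:340])[0]+295
    if len(u)>2: 
        z=.16 if r<220 else .168
        p=plane(c,[[u.min()-.5,r],[u.max()+.5,r]],z); print(r,u.min(),u.max(),len(u),'mid',np.round(p.mean(0)[:2],4),'w',round(p[1,0]-p[0,0],4))
# lug, bridge edges along centre
print('lug col', [(r,tuple(im[r,317])) for r in range(110,140,2)])
print('bridge col308', [(r,int(im[r,308].mean()),int(hsv[r,308,1])) for r in range(214,272,2)])
# tab mask
t=(hsv[...,0]>10)&(hsv[...,0]<28)&(hsv[...,1]>60)
for r in range(224,280,5):
    u=np.where(t[r,306:332])[0]+306
    if len(u): p=plane(c,[[u.min()-.5,r],[u.max()+.5,r]],.212);print('tab',r,u.min(),u.max(),np.round(p[:,:2],4).tolist())
P=np.load('w1.npz')['P'];Q=P[215:275,300:335].reshape(-1,3);k=Q[Q[:,2]>.207];print('tabcloud',k.min(0),k.max(0),np.median(k,0))
k=Q[abs(Q[:,2]-.168)<.003];print('bridgecloud',np.percentile(k,[1,50,99],axis=0))
d=np.load('top0.npz');P=d['P']
for (u0,u1,v0,v1) in ((355,515,215,275),(165,325,190,250)):
    Q=P[v0:v1,u0:u1].reshape(-1,3)
    Q=Q[(Q[:,2]>.15)]
    for y in np.arange(-.32,.3,.02):
        k=Q[(Q[:,1]>=y)&(Q[:,1]<y+.02)]
        if len(k)>8:
            kk=k[k[:,2]<.185]
            print('top y%.2f'%y,len(k),np.round([kk[:,0].min(),kk[:,0].max(),np.median(kk[:,0]),np.median(kk[:,2])],4) if len(kk) else '')
```

```text
122 313 320 8 mid [ 0.5027 -0.0597] w 0.0083
128 313 320 8 mid [ 0.5027 -0.0657] w 0.0084
134 313 320 8 mid [ 0.5027 -0.0717] w 0.0084
140 313 321 9 mid [ 0.5033 -0.0778] w 0.0095
146 313 320 8 mid [ 0.5028 -0.0839] w 0.0085
152 313 320 8 mid [ 0.5028 -0.0902] w 0.0085
158 313 320 8 mid [ 0.5028 -0.0964] w 0.0086
164 313 321 9 mid [ 0.5033 -0.1027] w 0.0097
170 313 321 9 mid [ 0.5033 -0.1091] w 0.0097
176 310 325 16 mid [ 0.5039 -0.1156] w 0.0174
182 306 328 23 mid [ 0.5034 -0.1221] w 0.0251
188 306 328 23 mid [ 0.5034 -0.1287] w 0.0253
194 306 328 23 mid [ 0.5034 -0.1353] w 0.0254
200 307 328 22 mid [ 0.504 -0.142] w 0.0244
206 307 328 22 mid [ 0.504  -0.1488] w 0.0246
212 307 328 22 mid [ 0.504  -0.1557] w 0.0247
218 306 328 23 mid [ 0.5035 -0.1626] w 0.026
224 301 334 34 mid [ 0.504  -0.1674] w 0.0378
230 301 334 25 mid [ 0.504  -0.1744] w 0.038
236 301 335 24 mid [ 0.5046 -0.1814] w 0.0393
242 302 334 21 mid [ 0.5046 -0.1885] w 0.0373
248 302 334 21 mid [ 0.5047 -0.1957] w 0.0375
254 302 334 21 mid [ 0.5047 -0.203 ] w 0.0378
260 302 333 20 mid [ 0.5041 -0.2104] w 0.0368
lug col [
[... 2527 characters left out ...]

top y-0.08 56 [0.4988 0.5068 0.5028 0.1592]
top y-0.06 45 [0.4988 0.5069 0.5016 0.1719]
top y0.02 49 [0.5503 0.5592 0.5533 0.1626]
top y0.04 61 [0.5508 0.5592 0.5552 0.1595]
top y0.06 57 [0.5517 0.5601 0.5558 0.1589]
top y0.08 102 [0.5458 0.5693 0.5568 0.1594]
top y0.10 154 [0.5461 0.5699 0.5579 0.1595]
top y0.12 158 [0.5471 0.5722 0.558  0.1596]
top y0.14 160 [0.5487 0.5729 0.5613 0.1597]
top y0.16 171 [0.5492 0.5733 0.5612 0.1601]
top y0.18 272 [0.5371 0.5793 0.5588 0.1768]
top y0.20 172 [0.5462 0.5823 0.5627 0.1603]
top y0.22 360 [0.5454 0.5948 0.5597 0.1673]
top y0.24 233 [0.5466 0.5946 0.5574 0.1674]
top y0.26 109 [0.5474 0.5833 0.5634 0.1602]
top y0.28 43 [0.5555 0.5714 0.5652 0.1701]
```

Converted, 0.171 m / 0.75 = 0.228, -0.04 m / 0.75 = -0.0533, -0.008 rad / 3.1416 = -0.0025.

>>> move_arm([
  {"delta_pos": [-0.0533, 0, 0.0533], "turn": [0, 0, -0.0025], "fingers": 0.3},
  {"delta_pos": [-0.0533, 0, 0.1067], "turn": [0, 0, -0.0025], "fingers": 0.4},
  {"delta_pos": [-0.0533, 0, 0.16], "turn": [0, 0, -0.0025], "fingers": 0.4},
  {"delta_pos": [-0.0533, 0, 0.1933], "turn": [0, 0, -0.0025], "fingers": 0.4},
  {"delta_pos": [-0.0533, 0, 0.216], "turn": [0, 0, -0.0025], "fingers": 0.4},
  {"delta_pos": [-0.0533, 0, 0.228], "turn": [0, 0, -0.0025], "fingers": 0.4},
  {"delta_pos": [-0.0533, 0, 0.228], "turn": [0, 0, -0.0025], "fingers": 0.4},
])

```text
clock: 2.58
position: [0.5036, -0.1903, 0.1867]
ee_rot: [0.705, 0.709, -0.0, 0.0]
ft_force: [0.7, -0.0, -0.2]
grip_width: 0.598
grasp_force: 0.0
```

Run:
```python
from h import *
c=cam('wrist');save(c,'w2.png')
```

```text
(no output)
```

View pics/w2.png

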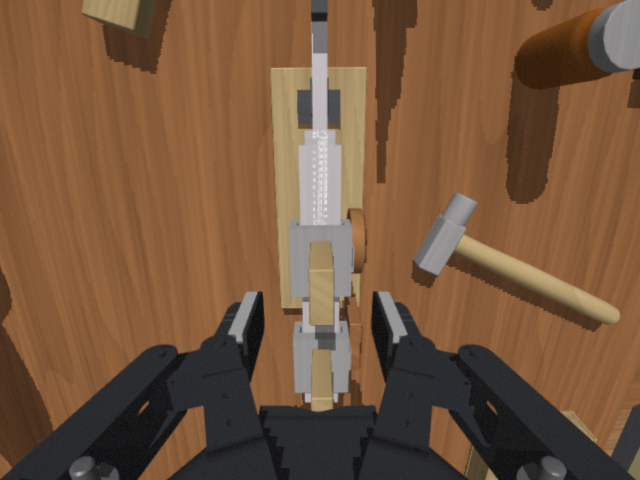

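Wrist view: the tab's front face is at rows 243–270 and its top face runs to row 322, at column ~322. The finger tips are at columns 250 and 390, so the tab is centred between them.

Run:
```python
from h import *
c=cam('wrist');im=c['color'].astype(int)
print([(r,im[r,320].tolist()) for r in range(234,330,4)])
for r in (243,266,270,322): print(r,np.round(plane(c,[[310,r],[333,r]],.212),4)[:,:2].tolist())
print('bridge',np.round(plane(c,[[291,297],[352,297],[291,222]],.168),4)[:,:2].tolist(),'lug',np.round(plane(c,[[312,18],[327,18],[320,52]],.174),4)[:,:2].tolist(), 'web',np.round(plane(c,[[313,100],[327,100]],.16),4)[:,:2].tolist(),'head',np.round(plane(c,[[300,200],[341,200]],.16),4)[:,:2].tolist())
P=cloud(c);Q=P[225:330,300:345].reshape(-1,3);k=Q[(Q[:,2]>.2095)];print(np.percentile(k,[2,50,98],axis=0))
```

```text
[(234, [148, 146, 146]), (238, [148, 147, 146]), (242, [156, 134, 95]), (246, [157, 135, 95]), (250, [159, 135, 98]), (254, [157, 135, 95]), (258, [160, 137, 97]), (262, [161, 138, 100]), (266, [159, 135, 96]), (270, [186, 160, 117]), (274, [169, 146, 105]), (278, [176, 151, 110]), (282, [179, 155, 112]), (286, [173, 149, 105]), (290, [171, 147, 105]), (294, [180, 156, 114]), (298, [178, 153, 109]), (302, [170, 146, 105]), (306, [171, 147, 106]), (310, [172, 147, 106]), (314, [168, 145, 104]), (318, [163, 139, 99]), (322, [163, 139, 99]), (326, [105, 101, 102])]
243 [[0.5004, -0.1584], [0.5108, -0.1583]]
266 [[0.5005, -0.1696], [0.5111, -0.1695]]
270 [[0.5005, -0.1716], [0.5111, -0.1715]]
322 [[0.5005, -0.1994], [0.5118, -0.1993]]
bridge [[0.4877, -0.2091], [0.5259, -0.2088], [0.4885, -0.1606]] lug [[0.5005, -0.0579], [0.5076, -0.0579], [0.5044, -0.0728]] web [[0.5009, -0.0938], [0.5086, -0.0938]] head [[0.4935, -0.1492], [0.5177, -0.149]]
[[ 0.49955086 -0.19972972  0.21080298]
 [ 0.50556721 -0.18421291  0.21233235]
 [ 0.51122432 -0.17085074  0.21349452]]
```

Converted, 0.004 m / 0.75 = 0.0053, 0.002 m / 0.75 = 0.0027.

>>> move_arm([
  {"delta_pos": [0.0053, 0.0027, 0.0013], "turn": [0, 0, 0], "fingers": 0.6},
  {"delta_pos": [0.0053, 0.0027, 0.0013], "turn": [0, 0, 0], "fingers": 0.75},
  {"delta_pos": [0.0053, 0.0027, 0.0013], "turn": [0, 0, 0], "fingers": 0.85},
  {"delta_pos": [0.0053, 0.0027, 0.0013], "turn": [0, 0, 0], "fingers": 1},
  {"delta_pos": [0.0053, 0.0027, 0.0013], "turn": [0, 0, 0], "fingers": 1},
  {"delta_pos": [0.0053, 0.0027, 0.0013], "turn": [0, 0, 0], "fingers": 1},
  {"delta_pos": [0.0053, 0.0027, 0.0013], "turn": [0, 0, 0], "fingers": 1},
], force=30)

```text
clock: 3.55
position: [0.5058, -0.186, 0.1859]
ee_rot: [0.705, 0.71, 0.0, 0.0]
ft_force: [-1.7, 1.5, 3.7]
grip_width: 0.119
grasp_force: 29.6
```

Converted, 0.09 m / 0.75 = 0.12, -0.0005 m / 0.75 = -0.0007.

>>> move_arm([
  {"delta_pos": [0, 0, -0.002], "turn": [0, 0, 0], "fingers": 1},
  {"delta_pos": [0.0067, 0, -0.002], "turn": [0, 0, 0], "fingers": 1},
  {"delta_pos": [0.0187, 0, -0.002], "turn": [0, 0, 0], "fingers": 1},
  {"delta_pos": [0.032, 0, -0.002], "turn": [0, 0, 0], "fingers": 1},
  {"delta_pos": [0.0453, 0, -0.002], "turn": [0, 0, 0], "fingers": 1},
  {"delta_pos": [0.0587, 0, -0.002], "turn": [0, 0, 0], "fingers": 1},
  {"delta_pos": [0.072, -0.0004, -0.002], "turn": [0, 0, 0], "fingers": 1},
  {"delta_pos": [0.0853, -0.0005, -0.002], "turn": [0, 0, 0], "fingers": 1},
  {"delta_pos": [0.0987, -0.0007, -0.002], "turn": [0, 0, 0], "fingers": 1},
  {"delta_pos": [0.112, -0.0007, -0.002], "turn": [0, 0, 0], "fingers": 1},
  {"delta_pos": [0.12, -0.0007, -0.002], "turn": [0, 0, 0], "fingers": 1},
  {"delta_pos": [0.12, -0.0007, -0.002], "turn": [0, 0, 0], "fingers": 1},
])

```text
clock: 5.05
position: [0.5046, -0.0955, 0.1872]
ee_rot: [0.704, 0.71, 0.0, 0.0]
ft_force: [-0.1, 0.3, -2.5]
grip_width: 0.121
grasp_force: 29.2
```

Converted, 0.0115 m / 0.75 = 0.0153, 0.011 m / 0.75 = 0.0147.

>>> move_arm([
  {"delta_pos": [0.0053, 0, 0], "turn": [0, 0, 0], "fingers": 1},
  {"delta_pos": [0.0093, 0, 0], "turn": [0, 0, 0], "fingers": 1},
  {"delta_pos": [0.012, 0, 0], "turn": [0, 0, 0], "fingers": 1},
  {"delta_pos": [0.0147, 0, 0], "turn": [0, 0, 0], "fingers": 1},
  {"delta_pos": [0.0153, 0, 0], "turn": [0, 0, 0], "fingers": 1},
  {"delta_pos": [0.0153, 0, 0], "turn": [0, 0, 0], "fingers": 1},
])

```text
clock: 5.8
position: [0.5045, -0.0845, 0.1871]
ee_rot: [0.705, 0.71, -0.0, 0.0]
ft_force: [-0.0, -0.4, -3.0]
grip_width: 0.121
grasp_force: 29.2
```

Converted, 0.003 m / 0.75 = 0.004, 0.002 m / 0.75 = 0.0027.

>>> move_arm([
  {"delta_pos": [0.0013, 0, 0], "turn": [0, 0, 0], "fingers": 1},
  {"delta_pos": [0.0027, 0, 0], "turn": [0, 0, 0], "fingers": 1},
  {"delta_pos": [0.004, 0, 0], "turn": [0, 0, 0], "fingers": 1},
  {"delta_pos": [0.004, 0, 0], "turn": [0, 0, 0], "fingers": 1},
])

```text
clock: 6.3
position: [0.5044, -0.0813, 0.1871]
ee_rot: [0.705, 0.71, -0.0, 0.0]
ft_force: [-0.2, -0.3, -1.7]
grip_width: 0.116
grasp_force: 29.2
```

>>> move_arm([
  {"delta_pos": [0.0013, 0, 0], "turn": [0, 0, 0], "fingers": 1},
  {"delta_pos": [0.0027, 0, 0], "turn": [0, 0, 0], "fingers": 1},
  {"delta_pos": [0.0027, 0, 0], "turn": [0, 0, 0], "fingers": 1},
])

```text
clock: 6.68
position: [0.5044, -0.0793, 0.1871]
ee_rot: [0.705, 0.71, 0.0, 0.0]
ft_force: [-0.7, 0.1, -1.6]
grip_width: 0.125
grasp_force: 29.2
```

Converted, 0.0016 m / 0.75 = 0.0021, 0.0008 m / 0.75 = 0.0011.

>>> move_arm([
  {"delta_pos": [0.0011, 0, 0], "turn": [0, 0, 0], "fingers": 1},
  {"delta_pos": [0.0021, 0, 0], "turn": [0, 0, 0], "fingers": 1},
  {"delta_pos": [0.0021, 0, 0], "turn": [0, 0, 0], "fingers": 1},
])

```text
clock: 7.05
position: [0.5044, -0.0778, 0.1871]
ee_rot: [0.705, 0.71, 0.0, 0.0]
ft_force: [-1.1, -0.4, -1.6]
grip_width: 0.121
grasp_force: 29.2
```

Run:
```python
from h import *
c=cam('top');im=c['color'];cv2.imwrite('pics/t3.png',cv2.resize(im[215:275,355:515,::-1],None,fx=5,fy=5,interpolation=cv2.INTER_CUBIC))
w=cam('wrist');save(w,'w3.png');np.savez('w3.npz',P=cloud(w))
g=w['color'].astype(int); print([(r,g[r,320].tolist()) for r in range(100,300,4)])
```

```text
[(100, [150, 102, 63]), (104, [151, 103, 64]), (108, [152, 104, 65]), (112, [152, 105, 65]), (116, [151, 103, 65]), (120, [153, 105, 66]), (124, [151, 103, 66]), (128, [152, 106, 69]), (132, [153, 105, 68]), (136, [152, 102, 64]), (140, [152, 104, 66]), (144, [153, 105, 67]), (148, [152, 103, 63]), (152, [154, 106, 68]), (156, [152, 105, 65]), (160, [153, 105, 68]), (164, [154, 106, 67]), (168, [153, 107, 67]), (172, [153, 105, 67]), (176, [152, 106, 68]), (180, [152, 105, 67]), (184, [150, 103, 65]), (188, [191, 167, 122]), (192, [177, 153, 111]), (196, [176, 153, 110]), (200, [177, 153, 112]), (204, [179, 163, 143]), (208, [186, 179, 182]), (212, [187, 180, 184]), (216, [190, 183, 188]), (220, [81, 80, 83]), (224, [76, 77, 78]), (228, [82, 82, 84]), (232, [77, 78, 80]), (236, [77, 78, 79]), (240, [87, 86, 87]), (244, [141, 139, 139]), (248, [160, 146, 128]), (252, [164, 140, 100]), (256, [162, 139, 97]), (260, [164, 141, 101]), (264, [165, 142, 101]), (268, [167, 145, 104]), (272, [168, 144, 103]), (276, [169, 145, 105]), (280, [193, 168, 123]), (284, [177, 151, 109]), (288, [182, 157, 115]), (292, [187, 162, 117]), (296, [186, 161, 116])]
```

View pics/w3.png

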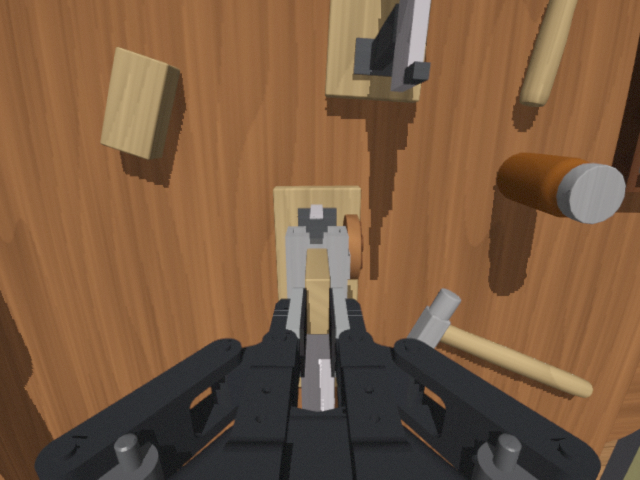

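The tab is held, and the rail_b lug shows at (417,72). The area ahead of the hanger at (316,212–240) needs a closer look.

Run:
```python
from h import *
w=cam('wrist')
P=np.load('w3.npz')['P']
for r in range(196,284,4): print(r,np.round(P[r,317],4))
im=cv2.imread('pics/w3.png')
a=cv2.resize(im[180:300,260:380],(590,590),interpolation=cv2.INTER_CUBIC)
cv2.imwrite('pics/w3c.png',a)
```

```text
196 [ 0.504  -0.0608  0.0193]
200 [ 0.504  -0.0652  0.0179]
204 [ 0.504  -0.0473  0.1217]
208 [ 0.504  -0.0475  0.1337]
212 [ 0.504  -0.0475  0.1453]
216 [ 0.504  -0.0478  0.1545]
220 [ 0.5041 -0.0474  0.1659]
224 [ 0.5041 -0.0474  0.1745]
228 [ 0.5041 -0.0499  0.174 ]
232 [ 0.5041 -0.0521  0.1745]
236 [ 0.5041 -0.0545  0.1745]
240 [ 0.5041 -0.0581  0.1706]
244 [ 0.5042 -0.061   0.1693]
248 [ 0.5042 -0.0631  0.1704]
252 [ 0.5042 -0.0628  0.178 ]
256 [ 0.5042 -0.0627  0.1847]
260 [ 0.5042 -0.0625  0.1909]
264 [ 0.5042 -0.063   0.1953]
268 [ 0.5042 -0.0631  0.2003]
272 [ 0.5042 -0.0631  0.2053]
276 [ 0.5042 -0.0625  0.2114]
280 [ 0.5042 -0.0637  0.2131]
```

View pics/w3c.png

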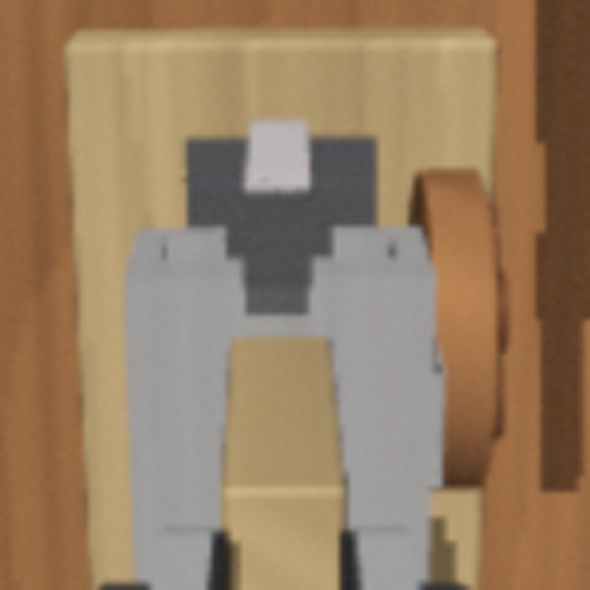

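The hanger's front edge is within about a millimetre of the lug (lug face at y≈-0.0555, crop (278,310)). I'll close the remaining distance by feel.

Converted, 0.0014 m / 0.75 = 0.0019, 0.0007 m / 0.75 = 0.0009.

>>> move_arm([
  {"delta_pos": [0.0009, 0, 0], "turn": [0, 0, 0], "fingers": 1},
  {"delta_pos": [0.0019, 0, 0], "turn": [0, 0, 0], "fingers": 1},
  {"delta_pos": [0.0019, 0, 0], "turn": [0, 0, 0], "fingers": 1},
])

```text
clock: 7.58
position: [0.5044, -0.0767, 0.1872]
ee_rot: [0.705, 0.71, -0.0, 0.0]
ft_force: [-0.4, -0.8, -1.7]
grip_width: 0.121
grasp_force: 29.3
```

Converted, 0.0014 m / 0.75 = 0.0019, 0.0007 m / 0.75 = 0.0009.

>>> move_arm([
  {"delta_pos": [0.0009, 0, 0], "turn": [0, 0, 0], "fingers": 1},
  {"delta_pos": [0.0019, 0, 0], "turn": [0, 0, 0], "fingers": 1},
  {"delta_pos": [0.0019, 0, 0], "turn": [0, 0, 0], "fingers": 1},
])

```text
clock: 7.95
position: [0.5045, -0.0755, 0.1873]
ee_rot: [0.705, 0.709, -0.0, 0.0]
ft_force: [-0.2, -4.5, 0.7]
grip_width: 0.124
grasp_force: 29.4
```

>>> move_arm([
  {"delta_pos": [-0.0011, 0, 0], "turn": [0, 0, 0], "fingers": 1},
  {"delta_pos": [-0.0011, 0, -0.0053], "turn": [0, 0, 0], "fingers": 1},
  {"delta_pos": [-0.0011, 0, -0.0133], "turn": [0, 0, 0], "fingers": 1},
  {"delta_pos": [-0.0011, 0, -0.024], "turn": [0, 0, 0], "fingers": 1},
  {"delta_pos": [-0.0011, 0, -0.04], "turn": [0, 0, 0], "fingers": 1},
  {"delta_pos": [-0.0011, 0, -0.0587], "turn": [0, 0, 0], "fingers": 1},
  {"delta_pos": [-0.0011, 0, -0.0773], "turn": [0, 0, 0], "fingers": 1},
  {"delta_pos": [-0.0011, 0, -0.096], "turn": [0, 0, 0], "fingers": 1},
  {"delta_pos": [-0.0011, 0, -0.1147], "turn": [0, 0, 0], "fingers": 1},
  {"delta_pos": [-0.0011, 0, -0.1267], "turn": [0, 0, 0], "fingers": 1},
  {"delta_pos": [-0.0011, 0, -0.1267], "turn": [0, 0, 0], "fingers": 1},
])

```text
clock: 9.32
position: [0.5047, -0.0758, 0.2827]
ee_rot: [0.705, 0.71, 0.0, 0.0]
ft_force: [-0.5, -0.0, -1.5]
grip_width: 0.122
grasp_force: 29.5
```

Run:
```python
from h import *
w=cam('wrist');save(w,'w4.png');P=cloud(w);np.savez('w4.npz',P=P);t=cam('top');np.savez('t4.npz',P=cloud(t))
M=(P[...,2]>.15)&(P[...,2]<.18)&(P[...,1]>0)
Q=P[M]
for y in np.arange(0.0,.2,.006):
    k=Q[(Q[:,1]>=y)&(Q[:,1]<y+.006)]
    if len(k)>5: print('%.3f'%y,len(k),np.round([k[:,0].min(),k[:,0].max(),(k[:,0].min()+k[:,0].max())/2,np.median(k[:,2])],4))
k=Q[Q[:,2]>.17];print('lug/collar',np.round([k.min(0),k.max(0)],4))
```

```text
0.024 69 [0.5507 0.5587 0.5547 0.1693]
0.030 126 [0.5507 0.5593 0.555  0.1738]
0.036 79 [0.5511 0.5595 0.5553 0.1601]
0.042 94 [0.5515 0.5601 0.5558 0.1603]
0.048 100 [0.5518 0.5603 0.5561 0.1602]
0.054 99 [0.5522 0.5608 0.5565 0.1601]
0.060 96 [0.5525 0.5602 0.5564 0.1602]
0.066 96 [0.5523 0.5608 0.5566 0.16  ]
0.072 105 [0.5527 0.5613 0.557  0.1601]
0.078 110 [0.553  0.5616 0.5573 0.1601]
0.084 121 [0.5535 0.5667 0.5601 0.1599]
0.090 206 [0.5489 0.5664 0.5576 0.1601]
0.096 279 [0.5461 0.5706 0.5583 0.1601]
lug/collar [[0.5509 0.0278 0.1701]
 [0.5593 0.0362 0.1762]]
```

View pics/w4.png

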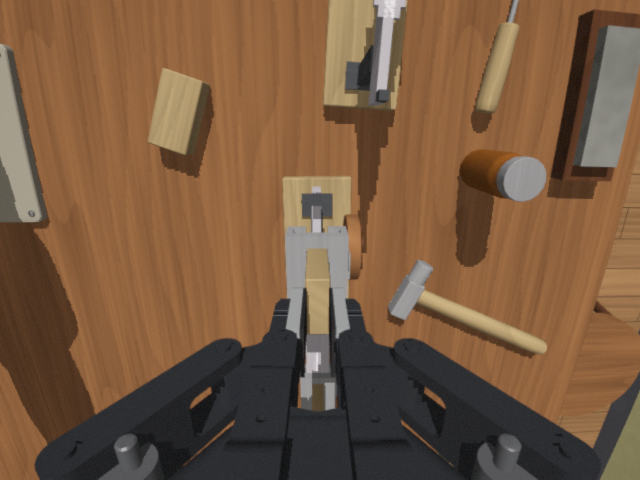

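Rail_b lug at (382,97), with the bare web above it up to the head at (388,10). The rail_b line and gap are measured from the wrist cloud: gap centre (0.5566, 0.063), yaw -0.05.

Converted, 0.1384 m / 0.75 = 0.1845, 0.053 m / 0.75 = 0.0707, 0.06 rad / 3.1416 = 0.0191.

>>> move_arm([
  {"delta_pos": [0.008, 0.0027, 0], "turn": [0, 0, 0], "fingers": 1},
  {"delta_pos": [0.0267, 0.0107, 0], "turn": [0, 0, 0.0032], "fingers": 1},
  {"delta_pos": [0.048, 0.0187, 0], "turn": [0, 0, 0.0064], "fingers": 1},
  {"delta_pos": [0.0707, 0.0267, 0], "turn": [0, 0, 0.0095], "fingers": 1},
  {"delta_pos": [0.0933, 0.036, 0], "turn": [0, 0, 0.0127], "fingers": 1},
  {"delta_pos": [0.116, 0.044, 0], "turn": [0, 0, 0.0159], "fingers": 1},
  {"delta_pos": [0.1373, 0.052, 0], "turn": [0, 0, 0.0191], "fingers": 1},
  {"delta_pos": [0.1573, 0.06, 0], "turn": [0, 0, 0.0191], "fingers": 1},
  {"delta_pos": [0.1733, 0.0667, 0], "turn": [0, 0, 0.0191], "fingers": 1},
  {"delta_pos": [0.1845, 0.0707, 0], "turn": [0, 0, 0.0191], "fingers": 1},
  {"delta_pos": [0.1845, 0.0707, 0], "turn": [0, 0, 0.0191], "fingers": 1},
  {"delta_pos": [0.1845, 0.0707, 0], "turn": [0, 0, 0.0191], "fingers": 1},
])

```text
clock: 10.92
position: [0.5564, 0.0623, 0.2821]
ee_rot: [0.726, 0.688, -0.0, 0.0]
ft_force: [-0.3, 0.7, -2.3]
grip_width: 0.119
grasp_force: 29.5
```

Run:
```python
from h import *
o=get_obs();q=o['ee_rot'];print(o['position'],2*np.arctan2(q[1],q[0])-np.pi/2)
w=cam('wrist');save(w,'w5.png');P=cloud(w)
M=(P[...,2]>.15)&(P[...,2]<.185)&(P[...,1]>0.0)
M[300:]=False
Q=P[M]
for y in np.arange(0.0,.25,.006):
    k=Q[(Q[:,1]>=y)&(Q[:,1]<y+.006)]
    if len(k)>5: print('%.3f'%y,len(k),np.round([k[:,0].min(),k[:,0].max(),(k[:,0].min()+k[:,0].max())/2,np.median(k[:,2])],4))
R=P[200:330,280:360].reshape(-1,3);k=R[(R[:,2]>.295)&(R[:,2]<.315)];print('tabtop',np.percentile(k,[2,50,98],axis=0))
```

```text
[0.55641069 0.06232097 0.28207696] -0.0536031908306025
0.054 43 [0.5531 0.5605 0.5568 0.1601]
0.060 58 [0.5533 0.5608 0.5571 0.1603]
0.066 61 [0.5537 0.5611 0.5574 0.1603]
0.072 57 [0.554  0.5614 0.5577 0.1602]
0.078 59 [0.5544 0.5617 0.558  0.1601]
0.084 61 [0.5547 0.562  0.5583 0.1604]
0.090 134 [0.5497 0.5666 0.5582 0.1604]
0.096 174 [0.5469 0.5703 0.5586 0.1605]
0.102 199 [0.547  0.5705 0.5588 0.1603]
0.108 197 [0.5474 0.5709 0.5592 0.1603]
0.114 197 [0.5478 0.5711 0.5594 0.1603]
0.120 208 [0.5482 0.5713 0.5597 0.1605]
0.126 202 [0.5486 0.5716 0.5601 0.1605]
0.132 213 [0.5483 0.5718 0.56   0.1605]
0.138 220 [0.5485 0.5721 0.5603 0.1603]
0.144 220 [0.549  0.5724 0.5607 0.1602]
0.150 228 [0.5493 0.5734 0.5613 0.1604]
0.156 232 [0.5497 0.5736 0.5617 0.1602]
0.162 236 [0.55   0.5738 0.5619 0.1604]
0.168 237 [0.5505 0.5742 0.5623 0.1604]
0.174 284 [0.5502 0.5744 0.5623 0.1609]
0.180 505 [0.5376 0.5798 0.5587 0.1775]
0.186 486 [0.5375 0.5793 0.5584 0.1782]
0.192 383 [0.5377 0.5795 0.5586 0.1781]
0.198 173 [0.5517 0.5754 0.5636 0.1621]
0.204 221 [0.5519 0.5757 0.5638 0.1606]
0.210 259 [0.5523 0.5758 0.5641 0.1604]
0.216 612 [0.5453 0.5825 0.5639 0.1674]
0.222 477 [0.546  0.5827 0.5644 0.1686]
0.228 408 [0.5466 0.594  0.5703 0.1678]
0.234 187 [0.5468 0.595  0.5709 0.1666]
tabtop [[0.54549536 0.05095659 0.29689589]
 [0.55676639 0.06972464 0.30859929]
 [0.56981052 0.07756117 0.31440803]]
```

View pics/w5.png

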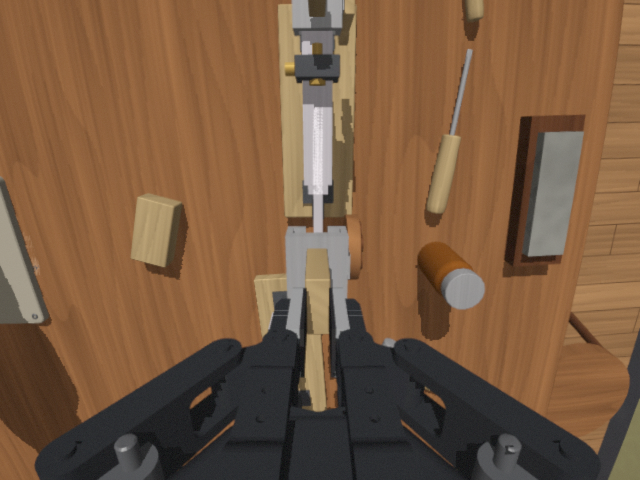

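The tab is aligned with rail_b: web at (318,210), head at rows 100–195, screw tip ~(318,84), collar at row 67.

Converted, 0.093 m / 0.75 = 0.124, 0.091 m / 0.75 = 0.1213.

>>> move_arm([
  {"delta_pos": [0, 0.0007, 0.0133], "turn": [0, 0, 0], "fingers": 1},
  {"delta_pos": [0, 0.0007, 0.0333], "turn": [0, 0, 0], "fingers": 1},
  {"delta_pos": [0, 0.0007, 0.0533], "turn": [0, 0, 0], "fingers": 1},
  {"delta_pos": [0, 0.0007, 0.0733], "turn": [0, 0, 0], "fingers": 1},
  {"delta_pos": [0, 0.0007, 0.088], "turn": [0, 0, 0], "fingers": 1},
  {"delta_pos": [0, 0.0007, 0.0987], "turn": [0, 0, 0], "fingers": 1},
  {"delta_pos": [0, 0.0007, 0.1067], "turn": [0, 0, 0], "fingers": 1},
  {"delta_pos": [0, 0.0007, 0.112], "turn": [0, 0, 0], "fingers": 1},
  {"delta_pos": [0, 0.0007, 0.1173], "turn": [0, 0, 0], "fingers": 1},
  {"delta_pos": [0, 0.0007, 0.1213], "turn": [0, 0, 0], "fingers": 1},
  {"delta_pos": [0, 0.0007, 0.124], "turn": [0, 0, 0], "fingers": 1},
  {"delta_pos": [0, 0.0007, 0.124], "turn": [0, 0, 0], "fingers": 1},
])

```text
clock: 12.48
position: [0.5569, 0.0629, 0.189]
ee_rot: [0.726, 0.688, -0.0, 0.0]
ft_force: [-0.6, 0.3, -2.3]
grip_width: 0.122
grasp_force: 29.5
```

>>> move_arm([
  {"delta_pos": [0, 0, 0.0013], "turn": [0, 0, 0], "fingers": 1},
  {"delta_pos": [0, 0, 0.0027], "turn": [0, 0, 0], "fingers": 1},
  {"delta_pos": [0, 0, 0.0033], "turn": [0, 0, 0], "fingers": 1},
  {"delta_pos": [0, 0, 0.0033], "turn": [0, 0, 0], "fingers": 1},
])

```text
clock: 12.98
position: [0.5569, 0.0629, 0.1866]
ee_rot: [0.726, 0.688, -0.0, 0.0]
ft_force: [0.7, 0.4, -2.8]
grip_width: 0.123
grasp_force: 29.5
```

Run:
```python
from h import *
w=cam('wrist');save(w,'w6.png');P=cloud(w)
for r in range(215,300,5): print(r,np.round(P[r,[296,317,340]],4).tolist())
```

```text
215 [[nan, nan, nan], [0.5584, 0.095, 0.1601], [0.5802, 0.0587, 0.0182]]
220 [[0.5343, 0.0557, 0.0181], [0.5583, 0.0919, 0.1599], [0.5801, 0.0534, 0.0182]]
225 [[0.5339, 0.0502, 0.0177], [0.5581, 0.0887, 0.1596], [0.5799, 0.0478, 0.0178]]
230 [[0.5445, 0.0839, 0.1517], [0.5579, 0.0856, 0.1598], [0.5721, 0.0838, 0.1561]]
235 [[0.5456, 0.0854, 0.1674], [0.5579, 0.0847, 0.1671], [0.5714, 0.084, 0.1672]]
240 [[0.5455, 0.0827, 0.1684], [0.5578, 0.0821, 0.1686], [0.5712, 0.0815, 0.1688]]
245 [[0.5454, 0.0802, 0.17], [0.5576, 0.0792, 0.169], [0.5711, 0.0786, 0.1694]]
250 [[0.545, 0.0765, 0.1685], [0.5575, 0.0778, 0.1738], [0.571, 0.0751, 0.1684]]
255 [[0.5449, 0.0738, 0.1696], [0.5575, 0.0775, 0.1812], [0.5709, 0.0719, 0.1684]]
260 [[0.5447, 0.0706, 0.1695], [0.5576, 0.0779, 0.1897], [0.5708, 0.0691, 0.1691]]
265 [[0.5445, 0.0676, 0.17], [0.5575, 0.0776, 0.1957], [0.5707, 0.0658, 0.1691]]
270 [[0.5441, 0.0638, 0.1688], [0.5576, 0.0777, 0.2026], [0.5706, 0.0628, 0.1696]]
275 [[0.544, 0.0613, 0.1704], [0.5575, 0.0772, 0.2074], [0.5705, 0.0595, 0.1696]]
280 [[0.5437, 0.0575, 0.1694], [0.5575, 0.0768, 0.212], [0.5703, 0.0565, 0.1701]]
285 [[0.5434, 0.0537, 0.1685], [0.5574, 0.0748, 0.2133], [0.5703, 0.0527, 0.1693]]
290 [[0.5479, 0.0746, 0.217], [0.5573, 0.0717, 0.2121], [0.5679, 0.0734, 0.2167]]
295 [[0.5481, 0.0745, 0.2218], [0.5572, 0.0697, 0.2134], [0.5675, 0.074, 0.2227]]
```

Converted, 0.025 m / 0.75 = 0.0333, 0.021 m / 0.75 = 0.028.

>>> move_arm([
  {"delta_pos": [0.0027, 0, 0], "turn": [0, 0, 0], "fingers": 1},
  {"delta_pos": [0.0067, 0, 0], "turn": [0, 0, 0], "fingers": 1},
  {"delta_pos": [0.012, 0, 0], "turn": [0, 0, 0], "fingers": 1},
  {"delta_pos": [0.0173, 0, 0], "turn": [0, 0, 0], "fingers": 1},
  {"delta_pos": [0.0227, 0, 0], "turn": [0, 0, 0], "fingers": 1},
  {"delta_pos": [0.028, 0, 0], "turn": [0, 0, 0], "fingers": 1},
  {"delta_pos": [0.0333, 0, 0], "turn": [0, 0, 0], "fingers": 1},
  {"delta_pos": [0.0333, 0, 0], "turn": [0, 0, 0], "fingers": 1},
])

```text
clock: 14.02
position: [0.5582, 0.0883, 0.1866]
ee_rot: [0.725, 0.688, 0.0, -0.0]
ft_force: [0.7, 2.0, -1.1]
grip_width: 0.122
grasp_force: 29.5
```

Converted, 0.04 m / 0.75 = 0.0533, 0.037 m / 0.75 = 0.0493.

>>> move_arm([
  {"delta_pos": [0.004, 0, 0], "turn": [0, 0, 0], "fingers": 1},
  {"delta_pos": [0.0107, 0, 0], "turn": [0, 0, 0], "fingers": 1},
  {"delta_pos": [0.0173, 0, 0], "turn": [0, 0, 0], "fingers": 1},
  {"delta_pos": [0.024, 0, 0], "turn": [0, 0, 0], "fingers": 1},
  {"delta_pos": [0.0307, 0, 0], "turn": [0, 0, 0], "fingers": 1},
  {"delta_pos": [0.0373, -0.0001, 0], "turn": [0, 0, 0], "fingers": 1},
  {"delta_pos": [0.044, -0.0003, 0], "turn": [0, 0, 0], "fingers": 1},
  {"delta_pos": [0.0493, -0.0003, 0], "turn": [0, 0, 0], "fingers": 1},
  {"delta_pos": [0.0533, -0.0003, 0], "turn": [0, 0, 0], "fingers": 1},
  {"delta_pos": [0.0533, -0.0003, 0], "turn": [0, 0, 0], "fingers": 1},
])

```text
clock: 15.28
position: [0.5601, 0.128, 0.1866]
ee_rot: [0.725, 0.688, 0.0, 0.0]
ft_force: [-0.4, -0.1, -1.6]
grip_width: 0.124
grasp_force: 29.5
```

Run:
```python
from h import *
w=cam('wrist');save(w,'w7.png');P=cloud(w);np.savez('w7.npz',P=P)
im=w['color'];hsv=cv2.cvtColor(im,cv2.COLOR_RGB2HSV)
m=(hsv[...,0]>14)&(hsv[...,0]<32)&(hsv[...,1]>130)&(P[...,2]>.155)&(P[...,2]<.19)&(P[...,1]>.12)
v,u=np.where(m);print(len(v),u.min(),u.max(),v.min(),v.max());print(np.percentile(P[m],[2,50,98],axis=0))
M=(P[...,2]>.172)&(P[...,2]<.182)&(P[...,1]>.155)&(P[...,1]<.21);print('collar',np.percentile(P[M],[1,50,99],axis=0))
print('hanger front',np.round(P[225:262:4,300],4).tolist())
cv2.imwrite('pics/w7c.png',cv2.resize(im[100:300,220:420,::-1],(600,600),interpolation=cv2.INTER_CUBIC))
```

```text
548 271 327 136 190
[[0.53827682 0.17785453 0.1661029 ]
 [0.56056496 0.19274068 0.17176513]
 [0.56702107 0.20545652 0.17563752]]
collar [[0.54643596 0.17802565 0.17217449]
 [0.56302537 0.18984198 0.17815426]
 [0.57955172 0.20467305 0.17975742]]
hanger front [[0.5511, 0.1546, 0.1604], [0.5509, 0.152, 0.1601], [0.551, 0.1504, 0.1632], [0.5512, 0.1497, 0.169], [0.5511, 0.1476, 0.17], [0.5509, 0.1447, 0.1688], [0.5507, 0.1421, 0.1685], [0.5506, 0.1398, 0.1691], [0.5503, 0.1371, 0.1686], [0.5502, 0.1349, 0.1694]]
```

View pics/w7c.png

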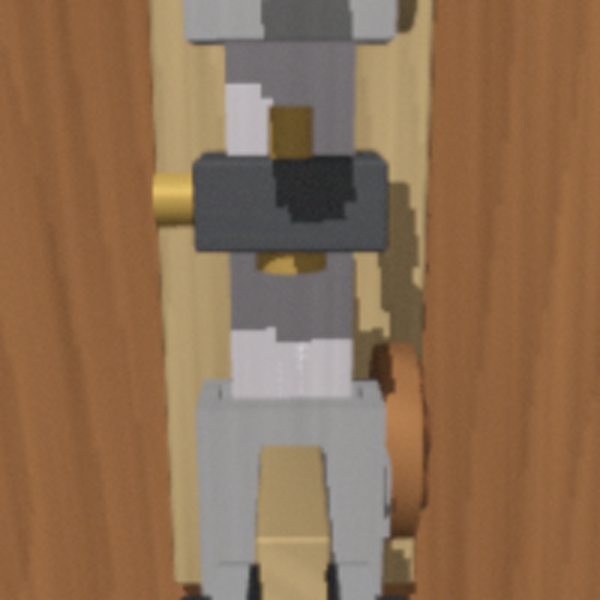

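The collar is at crop (290,200), with the screw tip at (290,272), i.e. y≈0.177. The hanger's front is at y≈0.150, leaving about 27 mm.

Converted, 0.021 m / 0.75 = 0.028, 0.02 m / 0.75 = 0.0267.

>>> move_arm([
  {"delta_pos": [0.004, 0, 0], "turn": [0, 0, 0], "fingers": 1},
  {"delta_pos": [0.0093, 0, 0], "turn": [0, 0, 0], "fingers": 1},
  {"delta_pos": [0.0147, 0, 0], "turn": [0, 0, 0], "fingers": 1},
  {"delta_pos": [0.02, -0.0001, 0], "turn": [0, 0, 0], "fingers": 1},
  {"delta_pos": [0.024, -0.0001, 0], "turn": [0, 0, 0], "fingers": 1},
  {"delta_pos": [0.0267, -0.0001, 0], "turn": [0, 0, 0], "fingers": 1},
  {"delta_pos": [0.028, -0.0001, 0], "turn": [0, 0, 0], "fingers": 1},
  {"delta_pos": [0.028, -0.0001, 0], "turn": [0, 0, 0], "fingers": 1},
])

```text
clock: 16.32
position: [0.5612, 0.1487, 0.1866]
ee_rot: [0.726, 0.688, -0.0, 0.0]
ft_force: [0.1, 0.8, -2.4]
grip_width: 0.122
grasp_force: 29.5
```

Run:
```python
from h import *
w=cam('wrist');P=cloud(w)
im=w['color'];hsv=cv2.cvtColor(im,cv2.COLOR_RGB2HSV)
for r in range(190,252,3): print(r,np.round(P[r,316],4).tolist(),im[r,316].tolist())
```

```text
190 [0.5631, 0.198, 0.1725] [103, 81, 42]
193 [0.5631, 0.1974, 0.1784] [41, 41, 42]
196 [0.563, 0.1956, 0.1775] [43, 42, 42]
199 [0.5629, 0.1943, 0.1788] [39, 41, 41]
202 [0.5628, 0.1924, 0.1775] [46, 45, 48]
205 [0.5628, 0.1912, 0.1797] [42, 43, 44]
208 [0.5626, 0.1893, 0.1785] [45, 46, 48]
211 [0.5625, 0.1875, 0.1779] [71, 71, 71]
214 [0.5625, 0.1857, 0.1773] [71, 73, 74]
217 [0.5624, 0.1844, 0.1787] [76, 73, 75]
220 [0.5623, 0.1828, 0.1789] [72, 74, 75]
223 [0.5621, 0.1799, 0.1745] [154, 125, 62]
226 [0.5621, 0.1784, 0.1752] [171, 141, 75]
229 [0.5617, 0.1723, 0.1605] [116, 107, 103]
232 [0.5616, 0.1705, 0.1608] [95, 90, 92]
235 [0.5616, 0.171, 0.1685] [84, 83, 83]
238 [0.5615, 0.169, 0.168] [151, 150, 150]
241 [0.5615, 0.1679, 0.1703] [152, 151, 150]
244 [0.5613, 0.1656, 0.169] [151, 150, 149]
247 [0.5612, 0.1636, 0.1684] [152, 150, 147]
250 [0.5613, 0.1635, 0.1734] [158, 134, 97]
```

Converted, 0.0035 m / 0.75 = 0.0047, 0.003 m / 0.75 = 0.004.

>>> move_arm([
  {"delta_pos": [0.0013, 0, 0], "turn": [0, 0, 0], "fingers": 1},
  {"delta_pos": [0.0027, 0, 0], "turn": [0, 0, 0], "fingers": 1},
  {"delta_pos": [0.004, 0, 0], "turn": [0, 0, 0], "fingers": 1},
  {"delta_pos": [0.0047, 0, 0], "turn": [0, 0, 0], "fingers": 1},
  {"delta_pos": [0.0047, 0, 0], "turn": [0, 0, 0], "fingers": 1},
])

```text
clock: 17.0
position: [0.5614, 0.1523, 0.1866]
ee_rot: [0.726, 0.688, 0.0, 0.0]
ft_force: [0.5, -0.1, -1.9]
grip_width: 0.123
grasp_force: 29.5
```

Converted, 0.001 m / 0.75 = 0.0013, 0.0008 m / 0.75 = 0.0011.

>>> move_arm([
  {"delta_pos": [0, 0, 0.0007], "turn": [0, 0, 0], "fingers": 1},
  {"delta_pos": [0.0007, 0, 0.0011], "turn": [0, 0, 0], "fingers": 1},
  {"delta_pos": [0.0013, 0, 0.0011], "turn": [0, 0, 0], "fingers": 1},
  {"delta_pos": [0.0013, 0, 0.0011], "turn": [0, 0, 0], "fingers": 1},
])

```text
clock: 17.5
position: [0.5615, 0.1534, 0.1859]
ee_rot: [0.726, 0.688, 0.0, 0.0]
ft_force: [-0.5, -1.0, 2.3]
grip_width: 0.124
grasp_force: 29.9
```

>>> move_arm([
  {"delta_pos": [0, 0, -0.0005], "turn": [0, 0, 0], "fingers": 1},
  {"delta_pos": [0.0007, 0, -0.0005], "turn": [0, 0, 0], "fingers": 1},
  {"delta_pos": [0.0011, 0, -0.0005], "turn": [0, 0, 0], "fingers": 1},
])

```text
clock: 17.88
position: [0.5614, 0.1542, 0.186]
ee_rot: [0.726, 0.688, -0.0, -0.0]
ft_force: [-0.0, 0.2, -2.2]
grip_width: 0.124
grasp_force: 29.5
```

Converted, 0.0006 m / 0.75 = 0.0008, 0.0004 m / 0.75 = 0.0005.

>>> move_arm([
  {"delta_pos": [0.0005, 0, 0], "turn": [0, 0, 0], "fingers": 1},
  {"delta_pos": [0.0008, 0, 0], "turn": [0, 0, 0], "fingers": 1},
  {"delta_pos": [0.0008, 0, 0], "turn": [0, 0, 0], "fingers": 1},
])

```text
clock: 18.25
position: [0.5615, 0.1547, 0.1862]
ee_rot: [0.726, 0.688, -0.0, 0.0]
ft_force: [-0.0, -0.3, -2.6]
grip_width: 0.121
grasp_force: 29.5
```

Converted, 0.0006 m / 0.75 = 0.0008, 0.0004 m / 0.75 = 0.0005.

>>> move_arm([
  {"delta_pos": [0.0005, 0, 0], "turn": [0, 0, 0], "fingers": 1},
  {"delta_pos": [0.0008, 0, 0], "turn": [0, 0, 0], "fingers": 1},
  {"delta_pos": [0.0008, 0, 0], "turn": [0, 0, 0], "fingers": 1},
])

```text
clock: 18.62
position: [0.5615, 0.1553, 0.1862]
ee_rot: [0.726, 0.688, -0.0, 0.0]
ft_force: [-0.2, 0.3, -1.6]
grip_width: 0.119
grasp_force: 29.5
```

Converted, 0.0006 m / 0.75 = 0.0008, 0.0004 m / 0.75 = 0.0005.

>>> move_arm([
  {"delta_pos": [0.0005, 0, 0], "turn": [0, 0, 0], "fingers": 1},
  {"delta_pos": [0.0008, 0, 0], "turn": [0, 0, 0], "fingers": 1},
  {"delta_pos": [0.0008, 0, 0], "turn": [0, 0, 0], "fingers": 1},
])

```text
clock: 19.0
position: [0.5616, 0.1557, 0.1862]
ee_rot: [0.726, 0.688, -0.0, 0.0]
ft_force: [-0.5, -0.8, -1.9]
grip_width: 0.12
grasp_force: 29.5
```

Run:
```python
from h import *
w=cam('wrist');P=cloud(w);im=w['color'];cv2.imwrite('pics/w8.png',im[:,:,::-1])
for r in range(218,246,2): print(r,np.round(P[r,317],4).tolist(),im[r,317].tolist())
```

```text
218 [0.5633, 0.1907, 0.1781] [40, 40, 42]
220 [0.5632, 0.1895, 0.1777] [44, 43, 43]
222 [0.5632, 0.1887, 0.1788] [42, 41, 44]
224 [0.5631, 0.1875, 0.1785] [46, 46, 45]
226 [0.5631, 0.186, 0.1774] [70, 70, 73]
228 [0.563, 0.1849, 0.1775] [75, 75, 79]
230 [0.5629, 0.1838, 0.1777] [77, 78, 80]
232 [0.5629, 0.1831, 0.1789] [74, 74, 75]
234 [0.5627, 0.18, 0.1729] [78, 65, 49]
236 [0.5627, 0.1797, 0.1755] [157, 127, 67]
238 [0.5627, 0.1786, 0.1757] [167, 136, 71]
240 [0.5625, 0.1749, 0.168] [144, 121, 78]
242 [0.5624, 0.1741, 0.1693] [88, 87, 85]
244 [0.5624, 0.1728, 0.1692] [86, 85, 84]
```

Converted, 0.0005 m / 0.75 = 0.0007, 0.0003 m / 0.75 = 0.0004.

>>> move_arm([
  {"delta_pos": [0.0004, 0, 0], "turn": [0, 0, 0], "fingers": 1},
  {"delta_pos": [0.0007, 0, 0], "turn": [0, 0, 0], "fingers": 1},
  {"delta_pos": [0.0007, 0, 0], "turn": [0, 0, 0], "fingers": 1},
])

```text
clock: 19.42
position: [0.5616, 0.1562, 0.1863]
ee_rot: [0.726, 0.688, -0.0, 0.0]
ft_force: [-1.0, -1.5, -0.4]
grip_width: 0.124
grasp_force: 29.6
```

Converted, 0.0003 m / 0.75 = 0.0004, 0.0002 m / 0.75 = 0.0003.

>>> move_arm([
  {"delta_pos": [0.0003, 0, 0], "turn": [0, 0, 0], "fingers": 1},
  {"delta_pos": [0.0004, 0, 0], "turn": [0, 0, 0], "fingers": 1},
])

```text
clock: 19.68
position: [0.5617, 0.1564, 0.1863]
ee_rot: [0.726, 0.688, -0.0, 0.0]
ft_force: [-0.9, -3.3, 0.3]
grip_width: 0.124
grasp_force: 29.8
```

Run:
```python
from h import *
F=[]
for i in range(6): camera('side');F.append(get_obs()['ft_force'])
print(np.round(np.mean(F,0),2),np.round(np.std(F,0),2),get_obs()['position'])
```

```text
[-0.61 -3.31  1.43] [0.72 0.25 0.42] [0.5616924  0.15653387 0.18632886]
```

>>> move_arm([
  {"delta_pos": [0, 0, 0], "turn": [0, 0, 0], "fingers": 1},
  {"delta_pos": [0, 0, 0], "turn": [0, 0, 0], "fingers": 1},
  {"delta_pos": [0, 0, 0], "turn": [0, 0, 0], "fingers": 1},
  {"delta_pos": [0, 0, 0], "turn": [0, 0, 0], "fingers": 1},
  {"delta_pos": [0, 0, 0], "turn": [0, 0, 0], "fingers": 0.85},
  {"delta_pos": [0, 0, 0], "turn": [0, 0, 0], "fingers": 0.8},
  {"delta_pos": [0, 0, 0], "turn": [0, 0, 0], "fingers": 0.7},
  {"delta_pos": [0, 0, 0], "turn": [0, 0, 0], "fingers": 0.6},
  {"delta_pos": [0, 0, 0], "turn": [0, 0, 0], "fingers": 0.6},
  {"delta_pos": [0, 0, 0], "turn": [0, 0, 0], "fingers": 0.6},
])

```text
clock: 21.22
position: [0.5616, 0.1567, 0.1862]
ee_rot: [0.726, 0.688, 0.0, 0.0]
ft_force: [-0.3, 1.4, -0.6]
grip_width: 0.399
grasp_force: 0.0
```

Run:
```python
from h import *
w=cam('wrist');P=cloud(w);im=w['color'];o=get_obs();print(o['ft_force'],o['position'])
for r in range(218,250,2): print(r,np.round(P[r,317],4).tolist(),im[r,317].tolist())
cv2.imwrite('pics/w9.png',im[:,:,::-1])
```

```text
[-1.12681597  0.25800625 -0.06077255] [0.5616174  0.15664662 0.18619685]
218 [0.5633, 0.1918, 0.1786] [39, 40, 42]
220 [0.5632, 0.1905, 0.1779] [44, 43, 44]
222 [0.5632, 0.1898, 0.1794] [43, 43, 42]
224 [0.5631, 0.1883, 0.1778] [45, 47, 47]
226 [0.5631, 0.1873, 0.1785] [47, 49, 52]
228 [0.563, 0.1862, 0.1784] [74, 76, 77]
230 [0.5629, 0.1851, 0.1788] [77, 77, 78]
232 [0.5629, 0.1839, 0.1786] [76, 78, 78]
234 [0.5628, 0.1826, 0.1781] [74, 76, 79]
236 [0.5627, 0.1804, 0.1746] [90, 72, 44]
238 [0.5626, 0.1794, 0.1752] [158, 128, 66]
240 [0.5626, 0.1782, 0.1752] [170, 138, 73]
242 [0.5624, 0.1745, 0.1677] [123, 106, 81]
244 [0.5623, 0.1734, 0.168] [83, 82, 80]
246 [0.5623, 0.1721, 0.168] [85, 85, 84]
248 [0.5622, 0.1708, 0.1677] [86, 83, 84]
```

Converted, -0.13 m / 0.75 = -0.1733, -0.12 m / 0.75 = -0.16.

>>> move_arm([
  {"delta_pos": [0, 0, -0.0133], "turn": [0, 0, 0], "fingers": 0.5},
  {"delta_pos": [0, 0, -0.04], "turn": [0, 0, 0], "fingers": 0.5},
  {"delta_pos": [0, 0, -0.08], "turn": [0, 0, 0], "fingers": 0.5},
  {"delta_pos": [0, 0, -0.1333], "turn": [0, 0, 0], "fingers": 0.5},
  {"delta_pos": [-0.0667, 0, -0.16], "turn": [0, 0, 0], "fingers": 0.5},
  {"delta_pos": [-0.1067, 0, -0.1733], "turn": [0, 0, 0], "fingers": 0.5},
  {"delta_pos": [-0.1067, 0, -0.1733], "turn": [0, 0, 0], "fingers": 0.5},
  {"delta_pos": [-0.1067, 0, -0.1733], "turn": [0, 0, 0], "fingers": 0.5},
])

```text
clock: 22.28
position: [0.5572, 0.0776, 0.3165]
ee_rot: [0.725, 0.688, 0.0, -0.0]
ft_force: [0.8, 0.3, 0.5]
grip_width: 0.499
grasp_force: 0.0
```

Run:
```python
from h import *
w=cam('wrist');P=cloud(w);im=w['color']
M=(P[...,2]>.172)&(P[...,2]<.182)&(P[...,1]>.178)&(P[...,1]<.2);print('collar',np.percentile(P[M],[1,50,99],axis=0))
M=(abs(P[...,2]-.168)<.003)&(P[...,1]>.12)&(P[...,1]<.18);v,u=np.where(M);print('bridge',np.percentile(P[M],[1,50,99],axis=0),u.mean(),v.mean())
u0=int(np.clip(u.mean()-60,0,519));v0=int(np.clip(v.mean()-70,0,359))
cv2.imwrite('pics/w10c.png',cv2.resize(im[v0:v0+120,u0:u0+120,::-1],(590,590),interpolation=cv2.INTER_CUBIC))
```

```text
collar [[0.54636419 0.17859505 0.17267896]
 [0.56297709 0.18875428 0.17826446]
 [0.57979412 0.19846396 0.18009632]]
bridge [[0.54251506 0.13372482 0.16677116]
 [0.56191812 0.15668    0.16840305]
 [0.57966554 0.1773782  0.17018348]] 317.26333789329686 132.6422708618331
```

View pics/w10c.png

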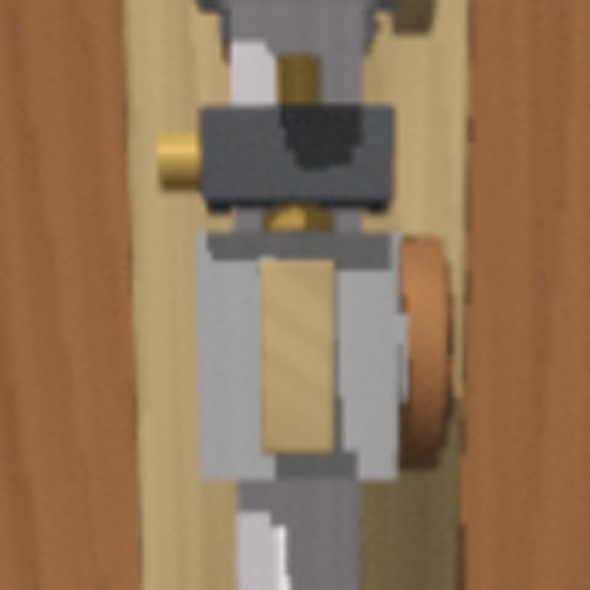

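The hanger is against the screw (crop (300,230)) and the collar is square and unmoved.

```bash
python3 -c "
from h import *
print(hand_in())"
```

```text
the job is handed in; nothing more can be done
None
```

The disc hanger now hangs on the second rail against the collar's screw: I pressed it there at about 3 N, let go, saw the collar unmoved, and handed in with about 22 s on the clock; I viewed 11 pictures, one over the limit of 10.

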